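# Roll a post under the dial gauge

## Task

Push the top of the bright steel post sideways with a fingertip so that it rolls across the dark grey granite plate, in as many strokes as you need, until it lies still along the white line with the foot of the dial gauge resting on its crown. Only roll it: do not pinch it, lift it, or reach down beside it and shove it along. Touch nothing of the gauge, leave the black post and everything else as they are, and finish clear of everything.

Things in the scene. Friction and masses are not known exactly. Their poses are not given: they have to be found in the camera images.
- gauge_base: Dark grey granite plate of a comparator stand, fixed: 260 x 290 mm, flat top 30 mm above the table. Origin under its middle at table height; z up, x away from the robot (stand's yaw up to about 0.2 rad), y left. An inlaid white line 1.6 mm wide runs along x at y = 0, from x = -128 to +84 mm. The half nearer the robot (x below -20 mm) is open above.
- dial_gauge: Dial gauge on its column, fixed to the plate (same origin and axes): steel column 22 mm thick at x = +105 mm, y = 0, 215 mm high; round dial 58 mm across at x = +32 to +56 mm, 94 to 190 mm above the table; sprung plunger below it at x = +46 mm, y = 0. The robot must not touch it.
- plunger (a joint): Gauge plunger, m: 0 hanging down, its foot 23 mm above the plate; grows as the foot is pushed up (10 mm at most). The foot is flat, 10 mm across, with a bevelled rim out to 17 mm, pressed down with about 0.6 N. The post rolls in under the bevel from either side and lifts it; with the foot on the crown it reads 0.002; off the crown it may roll the post away.
- steel_post: Bright steel pillar post, a cylinder 25 mm in diameter, 180 mm long, 0.5 to 0.8 kg, small dark cross-hole near its robot-side end. Lies on the plate left or right of the white line, within about 2 degrees of parallel, axis 55 to 90 mm from it, crown 55 mm above the table. Origin on its axis at mid-length, 42.5 mm above the table; x along the post, away from the robot; y, z turn as it rolls.
- steel_post_center (a point): Middle of the steel post's axis. A fingertip pressed lightly (about 5 N) on the crown and drawn sideways rolls the post half as far as the fingertip moves, without slip, so the contact creeps across the fingertip by the distance rolled; short strokes with the fingertip set back each time carry it on. It stops with the fingertip and stays where it is left.
- steel_post_near_end (a point): centre of the steel post's end nearer the robot, on its axis, 90 mm from the middle
- steel_post_far_end (a point): centre of the steel post's end farther from the robot, on its axis, 90 mm from the middle
- black_post: Black anodised post of the same size (25 x 180 mm), about 0.3 kg, lying on the plate on the other side of the white line, 55 to 90 mm from it. Origin on its axis at mid-length. To be left alone.
- post_holder: black upright post holder with a thumbscrew, 40 x 50 x 58 mm, well left of the stand; bystander
- screw_tin: shallow round tin of screws, 64 mm across, 21 mm high, well left of the stand; bystander

How it is judged:
On the way:
1. the steel post has rolled half a turn on the plate, clear of the gauge (angle between steel_post's own z axis and vertical above 2.5 rad and value of joint plunger below 0.0005 m).
At the end, for the whole second after the job is handed in: The steel post lies on the granite plate, at rest, with the middle of each of its ends within 6 mm of the white line, and the gauge foot rests on its crown (plunger between 1.6 and 2.6 mm) (y of steel_post_near_end in the frame of gauge_base between -0.006 and 0.006 m and y of steel_post_far_end in the frame of gauge_base between -0.006 and 0.006 m and value of joint plunger between 0.0016 and 0.0026 m and linear speed of steel_post below 0.003 m/s and angular speed of steel_post below 0.2 rad/s and height (world z) of steel_post between 0.0405 and 0.0445 m); the robot touches nothing.
It fails at once if the steel post is lifted or jumps off the plate (more than 5 mm) (height (world z) of steel_post above 0.0475 m).
It fails at once if the fingers touch the steel post from beside it, with their tips below about its mid-height (contact force between the fingers and steel_post above 0.3 N and z of the grasp point in the frame of gauge_base below 0.06 m).
It fails at once if the robot touches the dial gauge, its plunger or its column (contact force between any of the fingers, the arm and dial_gauge above 0.5 N).
It fails at once if the black post is moved more than 8 mm (distance of black_post from where it was at the start of the episode above 0.008 m).
It fails at once if a bystander is moved more than 15 mm (distance of any of post_holder, screw_tin from where it was at the start of the episode above 0.015 m).
It also fails if it takes over 72 s, if anything falls off the work surface, if the arm or the gripper's body presses on something with over 40 N, if the wrist force passes 120 N, or if a joint passes its speed limit or range.

## Robot

A 6-joint arm with a two-finger parallel gripper is mounted at the origin on a cart in front of the work surface, level with it; the furniture and walls round the work are solid. World frame = base frame: x ahead of the robot, y to its left, z up, the work surface at z = 0. Lengths are in m, angles in rad, forces in N, time in s.
With the tool pointing down it reaches from about 0.35 to 0.85 m from the base axis. Payload 8.1 kg.
Tool frame: the origin (TCP) lies midway between the tips of the shut fingers; the grasp point (between the pads) lies 19 mm behind it (grasp_offset is the distance from the TCP to the grasp point, in m); z points along the fingers, y is the line along which they close (so a half turn about z gives the same grasp; the last joint's range is limited). The gripper opens to 93 mm and grips with 3 to 60 N. Pads are 15 mm wide; open, the fingers measure 128 mm over their backs; the gripper's body (75 mm by 188 mm) begins 65 mm behind the grasp point.
Start: joints at [-1.208, 0.13, 1.488, -0, 1.523, -0.085], TCP at [0.26, -0.541, 0.219] pointing down, gripper open.
Joint ranges: [-2.96, 2.96], [-0.89, 2.26], [0.02, 2.5], [-1.34, 4.48], [0, 2.73], [-2.66, 2.66]. Speed limits (rad/s): [2.39, 2.39, 2.79, 3.14, 3.14, 3.14].

## Interface

Orientations are given as a rotation vector (axis times angle).
In Python, from plant import move_to, move_l, move_j, move_gripper, wait, solve_ik, observe, capture, calibration, MotionError, sign_off, grasp_offset gives the robot as it stands. The module is installed in compiled form; this text tells all that it offers. Calls block until the motion is done:
- move_to(position, orientation): joint-space move of the TCP to a pose.
- move_l(position, rotation=None, vel=0.15, guard=None): straight line of the TCP; rotation=None keeps the orientation; vel is the mean speed in m/s. With guard (N) it stops when the force on the tool has changed by that much, and returns True; else False.
- move_j(angles): joint-space move.
- move_gripper(opening, newtons=None): opening from 0.0 (shut) to 1.0 (fully open); newtons is the grip in N (None keeps the last); returns when the fingers have stopped.
- wait(seconds).
- solve_ik(position, orientation): joint angles nearest the present ones, or None.
- observe(): the state.
- capture(name): name is "scene" or "top"; returns the picture (420x560x3 uint8, red, green, blue); there is no depth.
- calibration(name): a dict with "fx", "fy", "cx", "cy" (pixels), "rvec" (rotation vector, rad) and "tvec" (3), from world to camera coordinates, as OpenCV has them. Camera axes: x right, y down, z forward; pixel columns grow to the right and rows downward; lengths in m; the calibration is good to about 2 mm. A picture is of the moment at which its call begins. calibration takes no time and is no camera call.
A pose or a line that the arm cannot do raises MotionError and nothing moves.
- sign_off(): hands the job in; it is judged then, once.
The state is a dict: "time_s": time; "joint_pos": joint angles; "qd": joint speeds; "joint_torque": joint torques, N m; "ee_pos": TCP position; "tcp_rot": TCP orientation; "wrist_force": force on the tool from outside, world axes, zero at the start; "ft_torque": the same for the moment, N m; "grip_width": opening from 0.0 (shut) to 1.0 (fully open); "grasp_force": force on a finger pad.
Only numpy, scipy, OpenCV 4.12 (cv2) and the standard library are available. Lean on these libraries where they do the work, as an engineer would, in place of code of your own. Each camera call takes 0.05 s, during which the arm holds its last target. There are 200 camera calls.

## Working session

There is one attempt and no reset: what is moved stays moved. The work goes in short steps, each a Python script; the robot and the scene stay as the last script left them, time stands still between calls to the robot, and variables do not carry over. Pictures are saved under pics/ and viewed, at most 10 in all, crops included, and the job is handed in when it is done.

```bash
mkdir -p pics
python3 - <<'E'
from plant import *
import cv2
for n in("scene","top"):
    cv2.imwrite(f"pics/{n}0.png",capture(n)[:,:,::-1]); print(n,calibration(n))
o=observe();print(o["time_s"],o["ee_pos"],o["tcp_rot"],grasp_offset)
E
```

```text
scene {'fx': 507.84104502949594, 'fy': 507.84104502949594, 'cx': 278.49395145881493, 'cy': 211.24196994581712, 'rvec': array([ 0.80174287, -2.32936582,  1.37052657]), 'tvec': array([0.41065969, 0.17354059, 1.04779161])}
top {'fx': 532.1326070165928, 'fy': 532.1326070165928, 'cx': 285.44867430976956, 'cy': 205.26910961724477, 'rvec': array([ 2.11876771, -2.14778115,  0.1724203 ]), 'tvec': array([0.05065293, 0.50844674, 1.60135389])}
0.1 [ 0.25963413 -0.54034491  0.21770975] [-3.06156166e+00 -6.97199722e-01  3.76981720e-04] 0.0188
```

View pics/scene0.png

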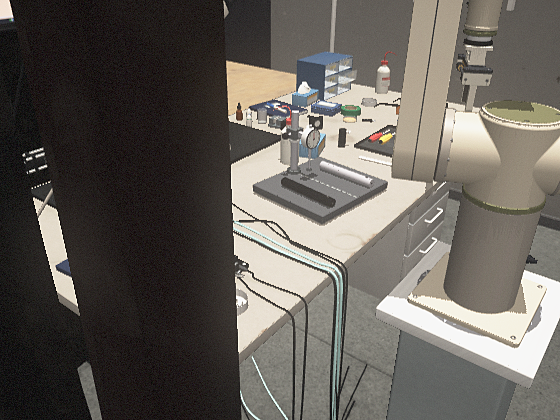

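View pics/top0.png

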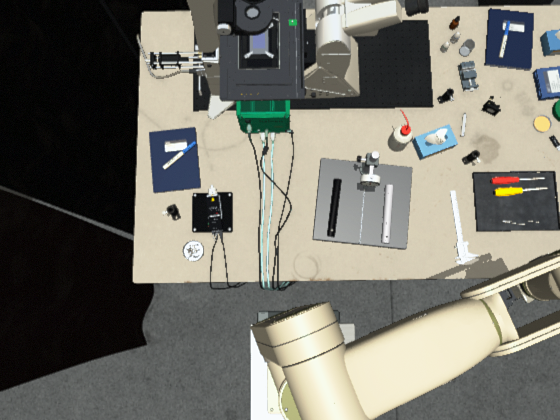

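The top view shows the plate (about 315–411 cols, 158–247 rows). The steel post runs (388,185)–(387,241), right of the line at about col 362. The black post is at col 334 and the gauge at about (371,168).

```bash
cat > h.py <<'E'
import numpy as np, cv2
from plant import *
def ray(n,px,z):
    c=calibration(n);R=cv2.Rodrigues(c["rvec"])[0];C=-R.T@c["tvec"]
    px=np.atleast_2d(px).astype(float)
    d=np.c_[(px[:,0]-c["cx"])/c["fx"],(px[:,1]-c["cy"])/c["fy"],np.ones(len(px))]@R
    return C+d*((z-C[2])/d[:,2])[:,None]
def proj(n,P):
    c=calibration(n);K=np.array([[c["fx"],0,c["cx"]],[0,c["fy"],c["cy"]],[0,0,1]])
    return cv2.projectPoints(np.atleast_2d(P).astype(float),c["rvec"],c["tvec"],K,None)[0][:,0]
E
python3 - <<'E'
from h import *
im=cv2.imread("pics/top0.png")
c=im[145:260,305:425];cv2.imwrite("pics/c0.png",cv2.resize(c,None,fx=5,fy=5,interpolation=cv2.INTER_CUBIC))
s=cv2.imread("pics/scene0.png")[95:225,235:400];cv2.imwrite("pics/c1.png",cv2.resize(s,None,fx=4,fy=4,interpolation=cv2.INTER_CUBIC))
g=cv2.cvtColor(im,cv2.COLOR_BGR2GRAY)
for r in (192,200,210,220,230,238): print(r,g[r,325:415].tolist())
C=calibration("top");R=cv2.Rodrigues(C["rvec"])[0];print(-R.T@C["tvec"],R)
C=calibration("scene");R=cv2.Rodrigues(C["rvec"])[0];print(-R.T@C["tvec"])
print(ray("top",[[322,158],[411,166],[407,247],[315,240]],.03))
E
```

```text
192 [157, 156, 157, 155, 155, 158, 154, 52, 10, 18, 28, 33, 26, 15, 44, 124, 155, 154, 154, 153, 154, 153, 153, 153, 152, 153, 152, 153, 152, 152, 153, 152, 152, 151, 151, 152, 151, 153, 170, 204, 156, 149, 149, 148, 149, 150, 150, 148, 149, 148, 150, 149, 149, 148, 149, 147, 146, 149, 149, 135, 129, 180, 211, 223, 238, 236, 222, 187, 146, 145, 146, 144, 145, 144, 144, 145, 145, 143, 143, 143, 142, 143, 142, 140, 138, 133, 204, 207, 205, 204]
200 [159, 158, 158, 160, 161, 154, 54, 7, 15, 33, 39, 25, 12, 45, 125, 158, 158, 158, 157, 156, 157, 156, 156, 156, 156, 155, 157, 156, 155, 156, 156, 156, 156, 155, 155, 155, 154, 163, 206, 159, 153, 152, 153, 153, 153, 152, 152, 151, 152, 152, 152, 152, 151, 151, 150, 151, 151, 151, 144, 91, 155, 203, 226, 240, 240, 227, 208, 148, 146, 148, 148, 148, 147, 146, 145, 146, 145, 145, 145, 145, 145, 145, 144, 144, 137, 161, 203, 207, 205, 204]
210 [163, 163, 163, 163, 151, 45, 11, 22, 42, 39, 22, 14, 63, 159, 163, 161, 160, 161, 161, 160, 161, 160, 160, 159, 159, 158, 158, 161, 158, 159, 159, 158, 158, 159, 159, 157, 166, 208, 161, 155, 158, 156, 1
[... 1234 characters left out ...]
8, 169, 168, 167, 167, 168, 167, 166, 167, 166, 166, 166, 166, 165, 164, 168, 184, 167, 164, 165, 164, 164, 164, 163, 163, 164, 162, 162, 161, 161, 162, 162, 161, 161, 160, 161, 156, 107, 146, 198, 233, 249, 244, 233, 213, 176, 147, 157, 159, 158, 158, 157, 158, 157, 157, 156, 156, 156, 154, 155, 155, 155, 157, 143, 204, 209, 207, 207, 205, 205, 205]
[0.23856518 0.03895558 1.66342635] [[-0.01317347 -0.99989999 -0.00514511]
 [-0.98627379  0.01384059 -0.16453709]
 [ 0.16459184  0.00290697 -0.98635748]]
[-0.17922387  0.91071042  0.65962892]
[[ 0.66082381 -0.07363227  0.03      ]
 [ 0.63086122 -0.35294569  0.03      ]
 [ 0.37610044 -0.32743823  0.03      ]
 [ 0.40149933 -0.04574354  0.03      ]]
```

View pics/c0.png

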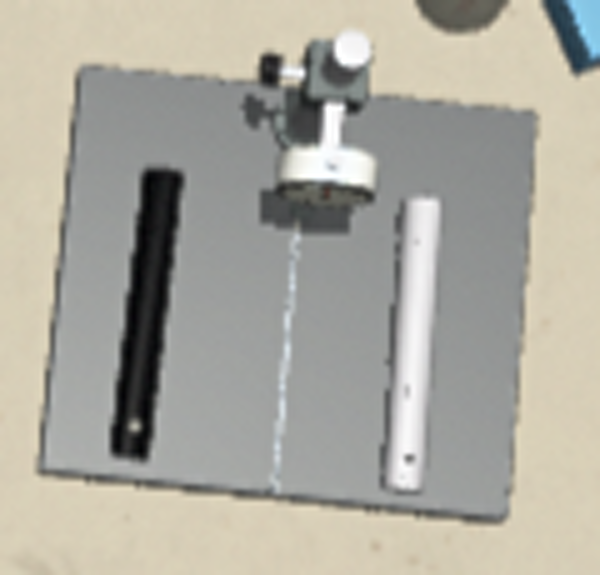

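View pics/c1.png

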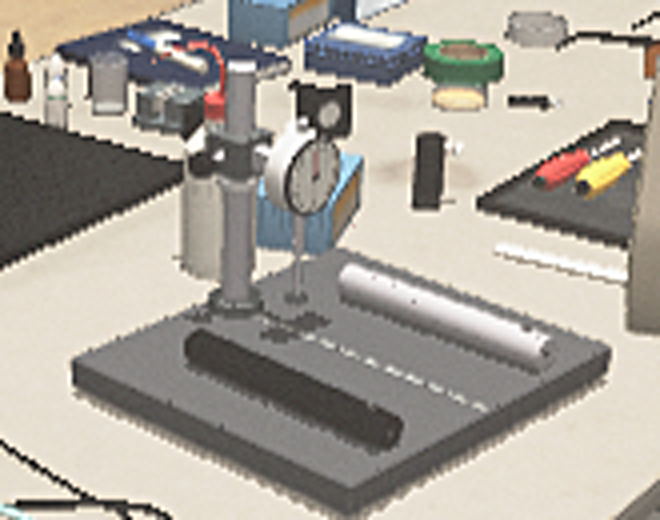

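The crops show the white line clear on the plate, from crop (300,232) to (275,490). The steel post lies to its right, from (422,200) to (405,490), and the dial overhangs at about (325,175). Now the subpixel measurement.

```bash
cat >> h.py <<'E'
from scipy.ndimage import uniform_filter1d
def measure(im,post=None,skip=()):
    """top image: white-line fit and post axis (frame: returns stand yaw, line pts, post pts)"""
    g=cv2.cvtColor(im,cv2.COLOR_RGB2GRAY).astype(float)
    L=[]
    for r in range(194,240):
        c0=362.8-(r-192)*.083 ; a=int(round(c0))
        seg=g[r,a-5:a+6]; w=np.clip(seg-np.median(seg)-5,0,None)
        if w.max()>20 and seg.max()<225: L.append(((w*np.arange(a-5,a+6)).sum()/w.sum(),r))
    return np.array(L)
def postpts(im,lo,hi,rows):
    g=cv2.cvtColor(im,cv2.COLOR_RGB2GRAY).astype(float);P=[]
    for r in rows:
        s=g[r]; k=lo+int(np.argmax(s[lo:hi])); bg=np.median(s[k+9:k+14])
        b=k
        while s[b]>(bg+200)/2: b+=1
        t=(bg+200)/2; right=b-1+(s[b-1]-t)/(s[b-1]-s[b])
        a=k
        while s[a]>150: a-=1
        left=a+(150-s[a])/(s[a+1]-s[a])
        P.append((left,right,r))
    return np.array(P)
E
python3 - <<'E'
from h import *
im=cv2.imread("pics/top0.png")[:,:,::-1].copy()
L=ray("top",measure(im),.03)
def fit(P):
    p=np.polyfit(P[:,0],P[:,1],1); return p,np.std(P[:,1]-np.polyval(p,P[:,0]))
pl,s=fit(L);print("line",pl,np.arctan(pl[0]),s,len(L))
# plate corners -> origin
th=np.arctan(pl[0]);ex=np.array([np.cos(th),np.sin(th)]);ey=np.array([-ex[1],ex[0]])
c=ray("top",[[322,158],[411,166],[407,247],[315,240]],.03)[:,:2].mean(0);print("corner mean",c)
m=c[1]-np.polyval(pl,c[0]);o=c-ey*m*np.cos(th);print("origin",o,"offset",m)
Q=postpts(im,380,396,range(190,240));print(np.median(Q[:,1]-Q[:,0]))
for nm,col,z in(("left",Q[:,0],.0425),("right",Q[:,1],.0425),("mid",Q[:,:2].mean(1),.0425)):
    P=ray("top",np.c_[col,Q[:,2]],z)[:,:2]-o; X=P@ex;Y=P@ey
    q=np.polyfit(X,Y,1);print(nm,q,"y@0",q[1],np.std(Y-np.polyval(q,X)))
g=cv2.cvtColor(im,cv2.COLOR_RGB2GRAY)
print(g[178:192,389].tolist(),g[236:250,386].tolist())
for px in((389,184.5),(386,243)): 
    p=ray("top",[px],.0425)[0,:2]-o;print("end",p@ex,p@ey)
np.savez("frame.npz",o=o,ex=ex,ey=ey)
# check of dial & plunger foot in both
S=lambda x,y,z:np.r_[o+x*ex+y*ey,z]
print(proj("scene",[S(46,0,0)*0+S(.046,0,.053),S(.105,0,.215)]),proj("top",[S(.105,0,.215),S(-.13,-.145,.03)]))
E
```

```text
line [-0.11930956 -0.13533949] -0.11874823110394539 0.0006179126013571367 39
corner mean [ 0.5173212  -0.19993993]
origin [ 0.51765988 -0.19710126] offset -0.0028790826414276938
6.714164431161237
left [ 0.00464218 -0.06582955] y@0 -0.06582955147950952 0.0001838848883659532
right [-0.01106333 -0.08653786] y@0 -0.0865378552525317 0.0018956094829918654
mid [-0.00317139 -0.07619109] y@0 -0.07619108942950076 0.0009640640104682353
[141, 143, 144, 143, 143, 146, 184, 235, 235, 234, 236, 236, 237, 238] [125, 176, 244, 243, 241, 239, 200, 120, 158, 158, 124, 118, 201, 205]
end 0.06154817208084432 -0.07479228048554584
end -0.12102447958111096 -0.07909479266435172
[[309.59522685 169.12808811]
 [295.91790938 109.89570778]] [[374.9820642  154.15840048]
 [406.50393328 248.5401099 ]]
```

```bash
cat >> h.py <<'E'
from scipy.spatial.transform import Rotation as Ro
try:
    F=np.load("frame.npz");o,ex,ey=F["o"],F["ex"],F["ey"]
    S=lambda x,y,z:np.r_[o+x*ex+y*ey,z]
    def rot(s=1):
        y=np.r_[s*ey,0];z=np.array([0,0,-1.]);return Ro.from_matrix(np.c_[np.cross(y,z),y,z]).as_rotvec()
except FileNotFoundError: pass
XC=-.036
def st():
    a=observe();p=np.array(a["ee_pos"]);q=p[:2]-o
    return f"t={a['time_s']:.2f} x={q@ex:.4f} y={q@ey:.4f} z={p[2]:.4f} F={np.round(a['wrist_force'],1)}"
def stroke(yc,d,guard=4.,zc=.056,vel=.04,press=0.):
    """roll post at yc by d (signed); leaves fingertip lifted"""
    y0=yc-d/2
    move_l(S(XC,y0,zc+.012),vel=.12)
    hit=move_l(S(XC,y0,zc-.006),vel=.012,guard=guard)
    z=observe()["ee_pos"][2]-press; print("hit",hit,st())
    if not hit: move_l(S(XC,y0,.09)); raise SystemExit("no contact")
    for f in (.5,1.):
        move_l(S(XC,y0+2*d*f,z),vel=vel); print("   ",st())
    move_l(S(XC,y0+2*d,zc+.012),vel=.08)
E
python3 - <<'E'
from h import *
s=min((1,-1),key=lambda s:np.abs(np.array(solve_ik(S(XC,-.09,.15),rot(s)))-observe()["joint_pos"]).max() if solve_ik(S(XC,-.09,.15),rot(s)) is not None else 9)
print(s); move_gripper(0.0); 
move_to(S(XC,-.09,.15),rot(s)); print(st())
move_l(S(XC,-.09,.08)); print(st())
stroke(-.0755,.010)
print(st())
E
```

```text
-1
t=2.83 x=-0.0360 y=-0.0908 z=0.1504 F=[ 0.6 -0.4  0.3]
t=3.45 x=-0.0359 y=-0.0906 z=0.0806 F=[ 0.8 -0.2  0.1]
hit True t=4.76 x=-0.0360 y=-0.0806 z=0.0550 F=[-0.3 -0.5  4.4]
    t=5.15 x=-0.0361 y=-0.0698 z=0.0552 F=[-2.1  0.3  5.9]
    t=5.55 x=-0.0361 y=-0.0596 z=0.0552 F=[-3.2  0.7  6.2]
t=5.87 x=-0.0353 y=-0.0605 z=0.0688 F=[-0.2  0.8  0.2]
```

Run:
```python
from h import *
im=capture("top");s=capture("scene")
a=cv2.resize(im[145:260,305:425],(480,460),interpolation=cv2.INTER_CUBIC)
b=cv2.resize(s[95:225,235:400],(320,252),interpolation=cv2.INTER_CUBIC)
out=np.zeros((460,800,3),np.uint8);out[:,:480]=a;out[:252,480:]=b
cv2.imwrite("pics/c2.png",out[:,:,::-1])
```

```text
(no output)
```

View pics/c2.png

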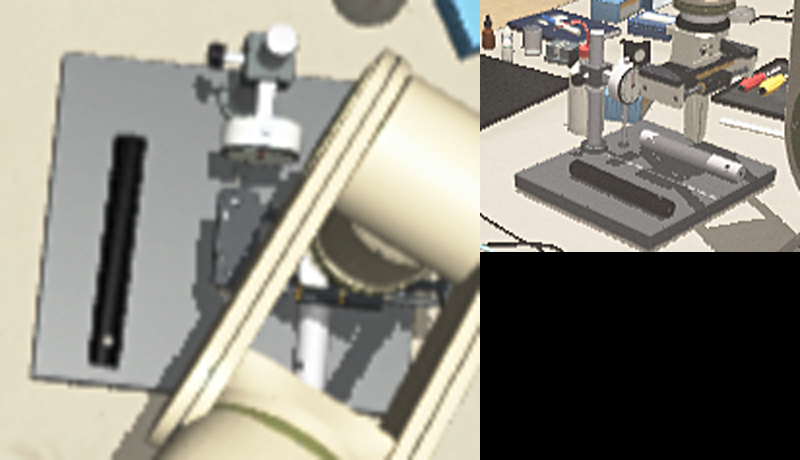

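The tool stands over the post. The post has shifted toward the line (top crop, about (312,340)), and the gripper body is clear of the dial. I'll carry on with more strokes, then retract and measure.

Run:
```python
from h import *
y=-.0655
for d in(.012,.012,.012): stroke(y,d); y+=d
move_l(S(XC,y,.13),vel=.15)
a=observe()["joint_pos"];move_j([a[0]-.75]+list(a[1:]))
im=capture("top");cv2.imwrite("pics/top3.png",im[:,:,::-1]);print(st())
c=cv2.resize(im[145:260,305:425],(600,575),interpolation=cv2.INTER_CUBIC);cv2.imwrite("pics/c3.png",c[:,:,::-1])
g=cv2.cvtColor(im,cv2.COLOR_RGB2GRAY)
for r in range(186,250,5): print(r,g[r,355:395].tolist())
```

```text
hit True t=7.27 x=-0.0360 y=-0.0717 z=0.0546 F=[-0.  -0.7  4.6]
    t=7.71 x=-0.0361 y=-0.0594 z=0.0552 F=[-3.6  1.   6.9]
    t=8.16 x=-0.0361 y=-0.0474 z=0.0551 F=[-2.8  1.1  7. ]
hit True t=9.78 x=-0.0360 y=-0.0598 z=0.0546 F=[-1.5 -0.5  5.1]
    t=10.22 x=-0.0361 y=-0.0475 z=0.0552 F=[-3.3  1.   6.7]
    t=10.68 x=-0.0361 y=-0.0355 z=0.0551 F=[-2.8  0.3  6. ]
hit True t=12.30 x=-0.0360 y=-0.0478 z=0.0545 F=[-1.3 -0.5  5.1]
    t=12.74 x=-0.0361 y=-0.0355 z=0.0551 F=[-3.5  1.3  7.4]
    t=13.19 x=-0.0360 y=-0.0235 z=0.0552 F=[-4.1  0.8  7. ]
t=15.57 x=-0.2814 y=-0.3263 z=0.1292 F=[-0.2  0.3  0.6]
186 [159, 153, 88, 79, 81, 82, 81, 81, 71, 71, 71, 71, 69, 82, 83, 75, 94, 119, 116, 117, 136, 214, 184, 143, 151, 155, 153, 154, 154, 153, 153, 152, 153, 151, 152, 152, 152, 152, 151, 150]
191 [159, 158, 159, 160, 160, 157, 157, 156, 161, 168, 114, 106, 109, 106, 87, 138, 193, 231, 244, 248, 242, 228, 193, 158, 155, 155, 155, 155, 156, 155, 154, 155, 154, 154, 153, 154, 154, 153, 153, 152]
196 [161, 161, 160, 160, 161, 161, 159, 160, 163, 185, 163, 160, 160, 152, 94, 165, 214, 236, 248, 
[... 1451 characters left out ...]
8, 167, 166, 166, 167, 166, 165, 165, 165, 166, 165, 165, 165, 164, 164, 163, 163, 164]
236 [174, 174, 173, 172, 181, 223, 177, 172, 172, 173, 164, 101, 166, 179, 218, 253, 253, 240, 216, 169, 168, 168, 168, 169, 168, 168, 166, 168, 167, 167, 167, 167, 167, 167, 166, 166, 166, 166, 165, 165]
241 [176, 175, 177, 177, 195, 202, 177, 173, 174, 174, 170, 122, 130, 136, 132, 132, 132, 159, 164, 146, 169, 171, 171, 170, 169, 169, 169, 169, 168, 169, 166, 167, 167, 166, 167, 167, 166, 166, 167, 166]
246 [218, 217, 218, 216, 216, 215, 215, 215, 214, 216, 217, 217, 215, 211, 184, 181, 177, 152, 136, 133, 127, 127, 122, 89, 103, 90, 114, 111, 104, 114, 127, 130, 137, 145, 152, 153, 156, 163, 157, 157]
```

View pics/c3.png

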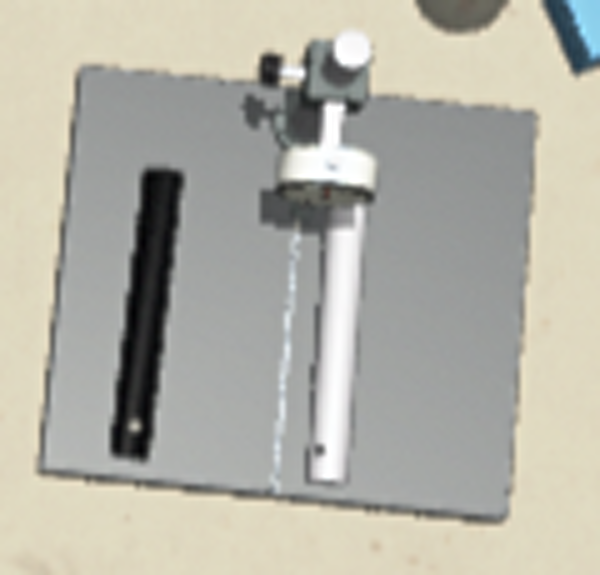

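The post now lies right of and near the line, from crop (345,205) to (325,480). It looks slightly yawed relative to the line, and its far end is beneath the edge of the dial.

```bash
cat >> h.py <<'E'
def axis(im,lo,hi,rows):
    g=cv2.cvtColor(im,cv2.COLOR_RGB2GRAY).astype(float);A=[]
    for r in rows:
        s=g[r];k=lo+int(np.argmax(s[lo:hi]));a=k
        while s[a]>150:a-=1
        l=a+(150-s[a])/(s[a+1]-s[a]); b=k
        while s[b]>190:b+=1
        rr=b-1+(s[b-1]-190)/(s[b-1]-s[b]); A.append((l,rr,r))
    A=np.array(A);res={}
    for n,i in(("L",0),("R",1)):
        P=ray("top",np.c_[A[:,i],A[:,2]],.0425)[:,:2]-o;X,Y=P@ex,P@ey
        q=np.polyfit(X,Y,1);e=Y-np.polyval(q,X);m=abs(e)<2*e.std()+1e-5;q=np.polyfit(X[m],Y[m],1)
        res[n]=(round(q[0],4),round(1e3*np.polyval(q,-.03),2),round(1e3*e[m].std(),2))
    return res
E
python3 - <<'E'
from h import *
for f,lo,hi,rows in(("top0",380,396,range(190,239)),("top3",366,380,range(192,233))):
    im=cv2.imread(f"pics/{f}.png")[:,:,::-1].copy();print(f,axis(im,lo,hi,rows))
    P=ray("top",measure(im),.03)[:,:2]-o;q=np.polyfit(P@ex,P@ey,1);print("line",q)
# ends of post in top3: expected projections
for y in(-.030,-.033): print(y,proj("top",[S(-.12,y,.0425),S(.06,y,.0425),S(-.12,y+.0125,.0425),S(-.12,y-.0125,.0425)]).round(1).tolist())
E
```

```text
top0 {'L': (np.float64(0.005), np.float64(-65.98), np.float64(0.17)), 'R': (np.float64(0.0048), np.float64(-85.63), np.float64(0.67))}
line [-2.92166523e-05 -1.30073075e-06]
top3 {'L': (np.float64(0.007), np.float64(-18.81), np.float64(0.21)), 'R': (np.float64(0.0068), np.float64(-39.48), np.float64(0.25))}
line [-1.40678322e-04 -1.51358417e-05]
-0.03 [[370.0, 241.0], [374.6, 183.5], [365.9, 240.6], [374.0, 241.4]]
-0.033 [[370.9, 241.1], [375.5, 183.6], [366.9, 240.7], [375.0, 241.5]]
```

```bash
cat >> h.py <<'E'
def look(name,lo,hi,rows):
    p=np.array(observe()["ee_pos"]);move_l(np.r_[p[:2],.13],vel=.15)
    a=observe()["joint_pos"];move_j([a[0]-.75]+list(a[1:]));wait(.3)
    im=capture("top");s=capture("scene");move_j(a)
    cv2.imwrite(f"pics/{name}.png",im[:,:,::-1]);cv2.imwrite(f"pics/{name}s.png",s[:,:,::-1])
    return axis(im,lo,hi,rows),im
E
python3 - <<'E'
from h import *
a=observe()["joint_pos"];move_j([a[0]+.75]+list(a[1:]));print(st())
y=-.0298
for d in(.0075,.0075): stroke(y,d); y+=d
r,im=look("top4",360,378,range(194,233));print(r,st())
g=cv2.cvtColor(im,cv2.COLOR_RGB2GRAY)
for q in(200,215,230,240,241,242): print(q,g[q,352:382].tolist())
E
```

```text
t=17.01 x=-0.0363 y=-0.0289 z=0.1291 F=[-0.  0. -0.]
hit True t=18.70 x=-0.0360 y=-0.0337 z=0.0550 F=[-0.6  0.3  5.4]
    t=19.03 x=-0.0359 y=-0.0257 z=0.0552 F=[-1.4 -0.   4.2]
    t=19.37 x=-0.0359 y=-0.0180 z=0.0552 F=[-1.6  0.6  5.6]
hit True t=20.97 x=-0.0360 y=-0.0261 z=0.0549 F=[-0.6 -0.5  4.7]
    t=21.30 x=-0.0359 y=-0.0182 z=0.0552 F=[-1.3  0.5  6.1]
    t=21.63 x=-0.0359 y=-0.0105 z=0.0552 F=[-1.6  0.7  5.7]
{'L': (np.float64(-0.2983), np.float64(1.23), np.float64(19.1)), 'R': (np.float64(0.0054), np.float64(-23.77), np.float64(0.13))} t=25.77 x=-0.0359 y=-0.0120 z=0.1294 F=[-0.2 -0.6  0.5]
200 [165, 163, 164, 163, 163, 163, 163, 162, 163, 162, 172, 212, 127, 182, 222, 239, 247, 245, 233, 197, 138, 157, 160, 159, 159, 159, 158, 158, 158, 159]
215 [170, 168, 168, 167, 168, 168, 168, 166, 166, 177, 227, 138, 191, 226, 241, 244, 241, 228, 190, 141, 162, 164, 164, 164, 163, 164, 163, 163, 163, 162]
230 [173, 172, 172, 173, 173, 172, 170, 176, 198, 155, 151, 205, 231, 243, 242, 239, 225, 184, 140, 166, 169, 169, 167, 168, 167, 167, 167, 166, 166, 166]
240 [176, 177, 176, 175, 174, 174, 179, 200, 166, 129, 151, 176, 194, 198, 230, 212, 187, 151, 170, 172, 170, 170, 171, 171, 170, 169, 169, 169, 168, 168]
241 [176, 177, 179, 176, 175, 176, 177, 195, 204, 169, 124, 119, 120, 116, 125, 128, 146, 158, 171, 173, 172, 172, 170, 170, 170, 170, 169, 170, 169, 170]
242 [159, 164, 168, 162, 164, 167, 156, 155, 202, 180, 172, 173, 171, 170, 169, 169, 170, 172, 173, 172, 173, 172, 172, 171, 171, 171, 170, 170, 169, 169]
```

Run:
```python
from h import *
stroke(-.0141,.0137,guard=5.,vel=.03)
r,im=look("top5",356,372,range(196,233));print(r,st())
g=cv2.cvtColor(im,cv2.COLOR_RGB2GRAY)
for q in(200,215,230,240,241): print(q,g[q,348:378].tolist())
s=cv2.imread("pics/top5s.png")
a=cv2.resize(s[130:215,250:390],(790,480),interpolation=cv2.INTER_CUBIC);cv2.imwrite("pics/c5.png",a)
```

```text
hit True t=27.51 x=-0.0360 y=-0.0212 z=0.0542 F=[-0.6 -1.3  5. ]
    t=28.11 x=-0.0359 y=-0.0076 z=0.0551 F=[-5.6  0.9  8.6]
    t=28.72 x=-0.0359 y=0.0064 z=0.0551 F=[-4.2  1.1  9.7]
{'L': (np.float64(0.0021), np.float64(10.57), np.float64(0.2)), 'R': (np.float64(-0.0021), np.float64(-9.96), np.float64(0.31))} t=32.84 x=-0.0358 y=0.0054 z=0.1293 F=[0.1 0.8 0.6]
200 [164, 165, 164, 164, 163, 164, 164, 163, 163, 163, 160, 128, 153, 203, 232, 245, 248, 241, 220, 177, 161, 160, 161, 161, 159, 159, 161, 160, 159, 160]
215 [170, 170, 170, 170, 170, 168, 169, 168, 169, 161, 100, 169, 214, 237, 246, 248, 237, 208, 149, 164, 166, 165, 166, 165, 164, 165, 164, 165, 164, 164]
230 [175, 174, 174, 173, 173, 172, 172, 173, 166, 109, 185, 224, 241, 248, 246, 234, 199, 147, 168, 171, 169, 170, 169, 168, 169, 167, 168, 168, 167, 166]
240 [177, 177, 175, 177, 177, 177, 175, 176, 169, 133, 138, 152, 142, 134, 153, 161, 164, 172, 173, 172, 174, 172, 172, 172, 170, 171, 171, 170, 170, 171]
241 [169, 171, 174, 176, 178, 179, 179, 176, 175, 173, 175, 188, 183, 151, 121, 124, 156, 173, 174, 174, 171, 172, 173, 172, 173, 172, 170, 171, 170, 171]
```

View pics/c5.png

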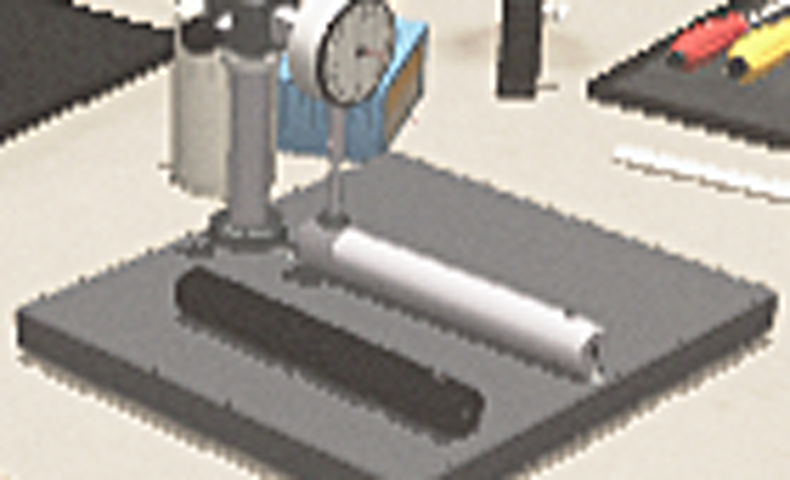

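The post lies along the line with the gauge foot on its crown (crop (335,225)). Its axis is within about 1 mm of the line and it is practically parallel. I'm handing in.

Run:
```python
from h import *
a=observe()["joint_pos"];move_j([a[0]-.5]+list(a[1:]));wait(.3);print(st());print(sign_off())
```

```text
t=34.15 x=-0.1584 y=-0.2185 z=0.1293 F=[ 0.6 -0.3  0. ]
the job is handed in; nothing more can be done
None
```

The job is handed in at about 34 s: by the last pictures the steel post lies within about 1 mm of the white line, with the gauge foot on its crown, the black post unmoved and the arm clear; the verdict was not shown.

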